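File a card case under the holder's weighted arm

TASK

On the desk stands a small dark steel holder whose weighted arm presses on a grey card case. Pick up the loose card case that matches it in size (not the shorter one or the square one) and slide it in from the open end, under the arm's upturned lip, until it lies squared up on top of the filed case, fully in, with the arm resting on it. Leave the filed case where it is in the holder.

Things in the scene. Friction and masses are not known exactly. Their poses are not given: they have to be found in the camera images.
- case: Loose card case to file: flat grey hard-plastic box, paper label on top, 100 (its x) x 54 (y) x 12 (z) mm, 70 g, lying on the desk. Origin: centre of underside. Either end may go in first. Not to be confused with two other grey cases nearby: a shorter, thicker one (66 x 45 x 18 mm) and a square one (76 x 76 x 14 mm).
- filed_case: Identical case (100 x 54 x 12 mm) already in the holder's tray under the arm, loose in a low rim. Origin: centre of underside, 6 mm above the desk; its top is 18 mm above the desk, where the underside of the new case belongs.
- holder: Dark steel holder fixed to the desk. Origin: on the desk under the tray's middle (x = y = 0 is squared on the pile); x points from the open end to the hinge end, z up. Tray 72 mm wide, front edge at x = -62, rim top 12 mm above the desk. Two stop posts 40 mm high at y = +-24 have faces at x = +54: a case pushed right home has its centre at x = +4 mm.
- holder_arm (a joint): Weighted arm, rad: 0 on the filed case, 0.18 on a second case, grows upward. In the holder's frame (mm): hinge pin x 78, z 36; 30 wide about y = 0; foot at x 10; from it a lip slopes up to x -37, underside z 40, so a case slid in along +x up to 8 mm above the filed one lifts it. Polished; presses down with about 1 N.

How it is judged:
At the end, for the whole second after the job is handed in: The loose 100 mm case lies flat and at rest on the filed case, centred within 20 mm along and 15 mm across the tray, squared up within 11 degrees, with the arm resting on it (joint 0.10 to 0.25 rad); the filed case is within 15 mm of its place in the tray (x of case in the frame of holder between -0.02 and 0.02 m and y of case in the frame of holder between -0.015 and 0.015 m and z of case in the frame of holder between 0.013 and 0.023 m and angle between the x axis of case and the x axis of holder, either way round below 0.2 rad and angle between the z axis of case and the z axis of holder, either way round below 0.1 rad and value of joint holder_arm between 0.1 and 0.25 rad and linear speed of case below 0.02 m/s and x of filed_case in the frame of holder between -0.015 and 0.015 m and y of filed_case in the frame of holder between -0.015 and 0.015 m and z of filed_case in the frame of holder between 0 and 0.011 m); the robot touches nothing.
It fails at once if the filed case is pushed or lifted out of its place in the holder (20 mm or more) (distance of filed_case from where it was at the start of the episode above 0.02 m).
It also fails if it takes over 35 s, if anything falls off the work surface, if the arm or the gripper's body presses on something with over 40 N, if the wrist force passes 120 N, or if a joint passes its speed limit or range.

ROBOT

A 6-joint arm with a two-finger parallel gripper is mounted at the origin on the work surface. World frame = base frame: x ahead of the robot, y to its left, z up, the work surface at z = 0. Lengths are in m, angles in rad, forces in N, time in s.
With the tool pointing down it reaches from about 0.35 to 0.925 m from the base axis. Payload 6.4 kg.
Tool frame: the origin (TCP) lies midway between the tips of the shut fingers; the grasp point (between the pads) lies 19 mm behind it; z points along the fingers, y is the line along which they close (so a half turn about z gives the same grasp; the last joint's range is limited). The gripper opens to 94 mm and grips with 3 to 60 N. Pads are 16 mm wide; open, the fingers measure 119 mm over their backs; the gripper's body (75 mm by 177 mm) begins 78 mm behind the grasp point.
Start: joints at [0.96, 0.245, 1.558, -0, 1.339, -0.174], TCP at [0.275, 0.589, 0.205] pointing down, gripper open.
Joint ranges: [-3.13, 3.13], [-1.02, 2.26], [0.13, 2.54], [-0.95, 4.09], [0.21, 2.88], [-2.74, 2.74]. Speed limits (rad/s): [2.57, 2.57, 3.14, 3.14, 3.14, 3.14].

INTERFACE

Orientations are given as a rotation vector (axis times angle).
In Python, from cell import telemetry, viewer, finish_job gives the robot as it stands.
- The arm moves only by the tool servo_tool, never from a script. Its argument "series" is a list of rows, each an object of numbers: "dx", "dy", "dz": the shift along the tool's x, y, z in cm; "wx", "wy", "wz": the turn, a rotation vector about the tool's x, y, z in rad; "fingers": the finger opening in cm, from 0 to 9.4. In form: [{"dx": .., "dy": .., "dz": .., "wx": .., "wy": .., "wz": .., "fingers": ..}, ...]. A call has exactly 8 rows; each row is the pose to reach, as a shift and turn from the pose commanded when the call began, along the tool's axes at that moment; what a row does not reach only later rows make up. A row lasts 1/12 s, in which the tool goes at most 41.7 mm and 7.16 degrees, less where a joint would pass 70% of its speed; a pose out of reach is approached as far as the arm can. A call with a gripper value outside its range is refused whole. The fingers move at their own pace and stop on an object; "force" is the grip in N (left out, the last holds). Time passes only in rows, so rows that repeat a pose let the fingers close, or fill a call up. It gives the time, the measured TCP pose, the force, the opening and the grip force at its end, in the units of the state.
- telemetry.get_state(): the state, without advancing time (a new reading comes with each control period).
- viewer.snapshot(name): name is "scene" or "top" or "wrist"; returns a dict with "pixels" (384x512x3 uint8, red, green, blue), "fx", "fy", "cx", "cy" (pixels), "camera_from_world" (4x4, takes a point from world to camera coordinates). Camera axes: x right, y down, z forward; pixel columns grow to the right and rows downward; lengths in m; the calibration is good to about 2 mm. A picture is of the moment at which its call begins. There is no depth.
- finish_job(): hands the job in; it is judged then, once.
The state is a dict: "clock": time; "qpos": joint angles; "dq": joint speeds; "tau": joint torques, N m; "eef_pos": TCP position; "ee_rot": TCP orientation; "force": force on the tool from outside, world axes, zero at the start; "torque": the same for the moment, N m; "finger_gap": finger opening in m; "grip_force": force on a finger pad.
Only numpy, scipy, OpenCV 4.12 (cv2) and the standard library are available. Lean on these libraries where they do the work, as an engineer would, in place of code of your own. Each camera call takes 0.05 s, during which the arm holds its last target. There are 200 camera calls.

## Working session

There is one attempt and no reset: what is moved stays moved. The work goes in short steps, Python scripts to look and compute and a tool call to move; the robot and the scene stay as the last step left them, time stands still between calls to the robot, and variables do not carry over. Pictures are saved under pics/ and viewed, at most 13 in all, crops included, and the job is handed in when it is done.

Besides the shell and the picture viewer there is one more tool, called after "Emit:" as name(argument=value, ...) on one line, values as JSON. servo_tool: Moves the arm, as the interface text tells. Its arguments: {"type":"object","properties":{"series":{"type":"array","items":{"type":"object","properties":{"dx":{"type":"number"},"dy":{"type":"number"},"dz":{"type":"number"},"wx":{"type":"number"},"wy":{"type":"number"},"wz":{"type":"number"},"fingers":{"type":"number"}}}},"force":{"type":"number"}},"required":["series"]}

```bash
ls; mkdir -p pics
python3 - <<'E'
from cell import telemetry, viewer
import cv2,numpy as np
print(telemetry.get_state())
ims=[]
for n in("top","scene"):
    s=viewer.snapshot(n); cv2.imwrite(f"pics/{n}0.png",s["pixels"][:,:,::-1]); np.save(f"pics/{n}0.npy",s,allow_pickle=True)
    print(n,s["fx"],s["fy"],s["cx"],s["cy"],np.round(s["camera_from_world"],3).tolist())
E
```

```text
pics
{'clock': 0.0, 'qpos': array([ 9.59875200e-01,  2.45810163e-01,  1.55896658e+00, -3.07869771e-07,
        1.33870294e+00, -1.74099995e-01]), 'dq': array([ 0.0005349 ,  0.00033054, -0.00046055,  0.00030758, -0.00286126,
       -0.00103869]), 'tau': array([ 1.72056003e-03, -4.15807950e+01, -3.14617682e+01,  6.85834140e-02,
        3.31712805e-02, -1.76539402e-04]), 'eef_pos': array([0.27464387, 0.58848174, 0.20437337]), 'ee_rot': array([-6.80558006e-01, -3.06625255e+00,  2.73826673e-03]), 'force': array([-0.14519556,  1.12354247,  1.11876982]), 'torque': array([ 0.00922926, -0.00995853, -0.0193495 ]), 'grip_force': 0.0, 'finger_gap': 0.09387097719678289}
top 463.33116926023666 463.33116926023666 268.8852874996092 190.88397695324795 [[0.011, -1.0, -0.007, -0.016], [-0.999, -0.01, -0.044, 0.592], [0.044, 0.007, -0.999, 1.192], [0.0, 0.0, 0.0, 1.0]]
scene 413.33609243475956 413.33609243475956 251.2880840101831 196.49742185764288 [[-0.298, 0.954, 0.017, 0.177], [0.634, 0.211, -0.744, -0.322], [-0.714, -0.211, -0.668, 1.374], [0.0, 0.0, 0.0, 1.0]]
```

View pics/top0.png

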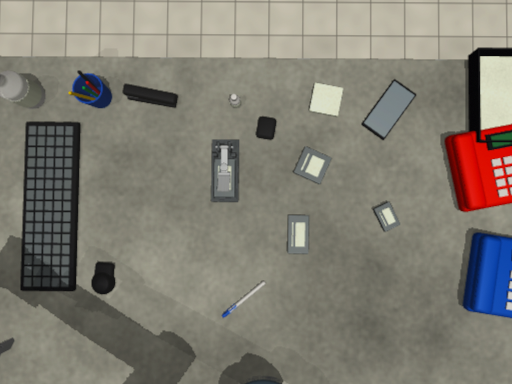

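View pics/scene0.png

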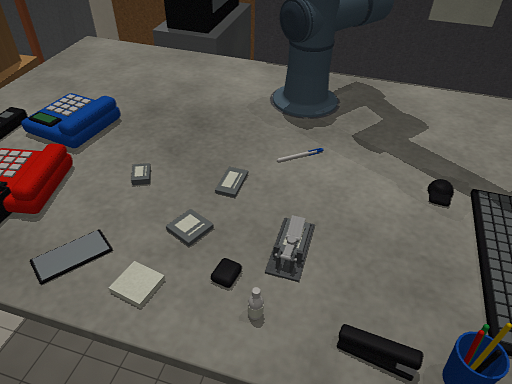

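Top view: holder at (225,170), with its hinge end up in the image (+x) and the open end toward the robot. The 100 mm case is at (298,234), the square one at (313,165) and the short one at (386,216). Next I measure them.

```bash
cat > h.py <<'E'
import numpy as np,cv2
def ray(s,uv,z):
    uv=np.atleast_2d(uv).astype(float); T=s["camera_from_world"];R=T[:3,:3];t=T[:3,3]
    d=np.c_[(uv[:,0]-s["cx"])/s["fx"],(uv[:,1]-s["cy"])/s["fy"],np.ones(len(uv))]@R
    c=-R.T@t
    return c+d*((z-c[2])/d[:,2])[:,None]
def topdown(s,c,z,half=.1,n=400):
    """rectify plane z: image up=+x, left=+y"""
    w=np.array([[c[0]+half,c[1]+half],[c[0]+half,c[1]-half],[c[0]-half,c[1]-half],[c[0]-half,c[1]+half]])
    p=np.c_[w,np.full(4,z)]@s["camera_from_world"][:3,:3].T+s["camera_from_world"][:3,3]
    uv=np.c_[p[:,0]/p[:,2]*s["fx"]+s["cx"],p[:,1]/p[:,2]*s["fy"]+s["cy"]]
    H=cv2.getPerspectiveTransform(np.float32(uv),np.float32([[0,0],[n,0],[n,n],[0,n]]))
    return cv2.warpPerspective(s["pixels"],H,(n,n),flags=cv2.INTER_CUBIC)
E
python3 - <<'E'
import numpy as np,cv2
from h import *
t=np.load("pics/top0.npy",allow_pickle=True).item(); s=np.load("pics/scene0.npy",allow_pickle=True).item()
for n,uv in dict(case=(298,234),holder=(225,170),sq=(313,165),short=(386,216)).items(): print(n,ray(t,uv,.012).round(3))
def up(s,x0,y0,w,h,k): return cv2.resize(s["pixels"][y0:y0+h,x0:x0+w],None,fx=k,fy=k,interpolation=cv2.INTER_CUBIC)
a=up(t,195,130,132,132,4.5);b=np.zeros((594,800,3),np.uint8)
b=np.zeros((594,800,3),np.uint8);b[:,:594]=a
cv2.imwrite("pics/c1.png",b[:,:594,::-1])
cv2.imwrite("pics/c2.png",up(s,210,155,120,130,4.5)[:,:,::-1])
E
```

```text
case [[ 0.481 -0.086  0.012]]
holder [[0.646 0.105 0.012]]
sq [[ 0.661 -0.124  0.012]]
short [[ 0.53  -0.314  0.012]]
```

View pics/c1.png

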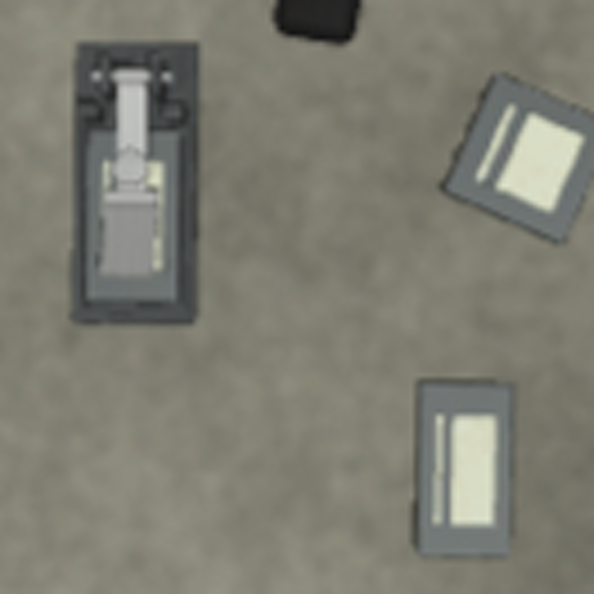

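View pics/c2.png

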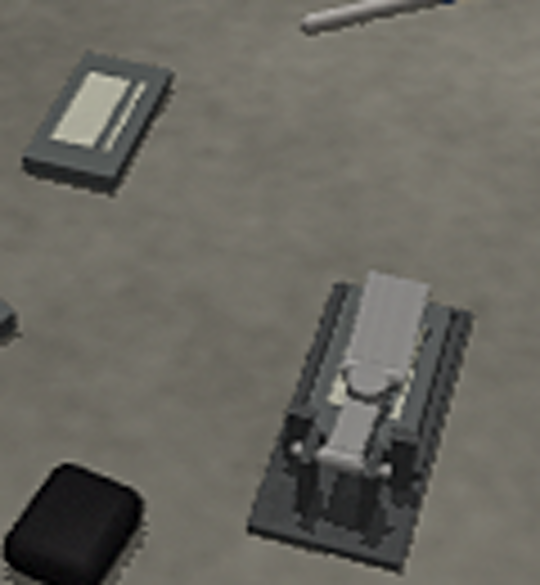

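Run:
```python
import numpy as np,cv2
from h import *
t=np.load("pics/top0.npy",allow_pickle=True).item()
p=t["pixels"].astype(int)
def meas(c,z,name,half=.1,dark=255):
    im=topdown(t,c,z,half,800).astype(int)   # 0.25 mm/px
    m=((im[...,2]-im[...,0]>-2)&(im.max(2)<dark)).astype(np.uint8)*255
    m=cv2.morphologyEx(m,cv2.MORPH_OPEN,np.ones((9,9)));
    cs,_=cv2.findContours(m,cv2.RETR_EXTERNAL,cv2.CHAIN_APPROX_NONE)
    k=max(cs,key=cv2.contourArea); r=cv2.minAreaRect(k); b=cv2.boxPoints(r); mm=2*half/800
    w=np.c_[c[0]+half-b[:,1]*mm,c[1]+half-b[:,0]*mm]
    print(name,"ctr",w.mean(0).round(4),"size",np.array(r[1])*mm,"corners",w.round(4).tolist())
    e=w-np.roll(w,1,0);L=np.linalg.norm(e,axis=1);v=e[L.argmax()];v=v*np.sign(v[0]);print(" yaw",np.arctan2(v[1],v[0]))
    cv2.drawContours(o:=im.astype(np.uint8).copy(),[np.int32(b)],-1,(255,0,0),2);return o
o1=meas((.481,-.086),.012,"case",.08);o2=meas((.646,.105),.008,"holder",.1)
cv2.imwrite("pics/m.png",cv2.resize(np.hstack([o1,o2]),(800,400))[:,:,::-1])
```

```text
case ctr [ 0.4816 -0.086 ] size [0.05359191 0.09924296] corners [[0.43230000138282776, -0.05869999900460243], [0.531499981880188, -0.059700001031160355], [0.531000018119812, -0.11330000311136246], [0.4316999912261963, -0.11230000108480453]]
 yaw -0.010389173
holder ctr [0.6456 0.1066] size [0.07024998 0.16224997] corners [[0.5644999742507935, 0.14169999957084656], [0.7268000245094299, 0.14169999957084656], [0.7268000245094299, 0.07150000333786011], [0.5644999742507935, 0.07150000333786011]]
 yaw 0.0
```

View pics/m.png

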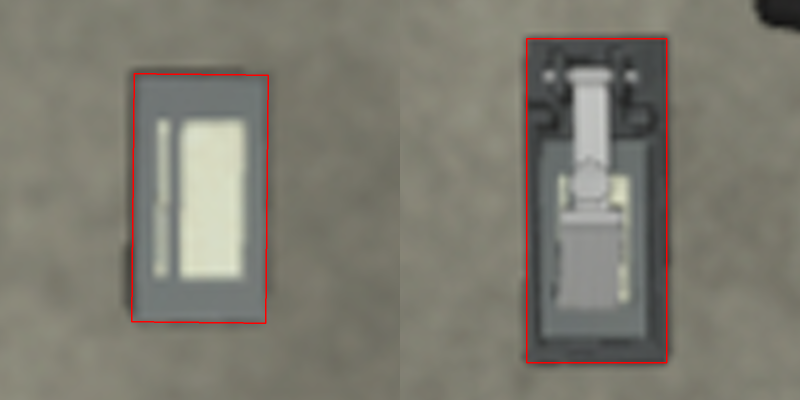

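The case measures 99 × 54 mm, centred at (0.482,-0.086) with yaw about 0. The holder origin is (0.6265,0.1066), also yaw about 0. I'm moving toward the case.

Emit:
servo_tool(series=[{"dx": -2.7,"dy": -3.09,"wz": -0.11,"fingers": 8},{"dx": -5.4,"dy": -6.18,"wz": -0.22,"fingers": 8},{"dx": -8.1,"dy": -9.27,"wz": -0.33,"fingers": 8},{"dx": -10.8,"dy": -12.36,"wz": -0.437,"fingers": 8},{"dx": -13.5,"dy": -15.45,"wz": -0.437,"fingers": 8},{"dx": -16.2,"dy": -18.54,"wz": -0.437,"fingers": 8},{"dx": -18.9,"dy": -21.6,"wz": -0.437,"fingers": 8},{"dx": -21.6,"dy": -24.7,"wz": -0.437,"fingers": 8}], force=40)

```text
validation failed for argument at $.se...
```

Emit:
servo_tool(series=[{"dx": -2.7,"dy": -3.09,"dz": 0,"wx": 0,"wy": 0,"wz": -0.11,"fingers": 8},{"dx": -5.4,"dy": -6.18,"dz": 0,"wx": 0,"wy": 0,"wz": -0.22,"fingers": 8},{"dx": -8.1,"dy": -9.27,"dz": 0,"wx": 0,"wy": 0,"wz": -0.33,"fingers": 8},{"dx": -10.8,"dy": -12.36,"dz": 0,"wx": 0,"wy": 0,"wz": -0.437,"fingers": 8},{"dx": -13.5,"dy": -15.45,"dz": 0,"wx": 0,"wy": 0,"wz": -0.437,"fingers": 8},{"dx": -16.2,"dy": -18.54,"dz": 0,"wx": 0,"wy": 0,"wz": -0.437,"fingers": 8},{"dx": -18.9,"dy": -21.6,"dz": 0,"wx": 0,"wy": 0,"wz": -0.437,"fingers": 8},{"dx": -21.6,"dy": -24.7,"dz": 0,"wx": 0,"wy": 0,"wz": -0.437,"fingers": 8}], force=40)

```text
clock: 0.77
eef_pos: [0.366, 0.272, 0.2051]
ee_rot: [0.001, -3.141, 0.0]
force: [1.2, -0.4, -0.2]
finger_gap: 0.08
grip_force: 0.0
```

Emit:
servo_tool(series=[{"dx": -1.04,"dy": -3.58,"dz": 1.25,"wx": 0,"wy": 0,"wz": 0,"fingers": 8},{"dx": -2.08,"dy": -7.16,"dz": 2.5,"wx": 0,"wy": 0,"wz": 0,"fingers": 8},{"dx": -3.12,"dy": -10.74,"dz": 3.75,"wx": 0,"wy": 0,"wz": 0,"fingers": 8},{"dx": -4.16,"dy": -14.32,"dz": 5,"wx": 0,"wy": 0,"wz": 0,"fingers": 8},{"dx": -5.2,"dy": -17.9,"dz": 6.25,"wx": 0,"wy": 0,"wz": 0,"fingers": 8},{"dx": -6.24,"dy": -21.48,"dz": 7.5,"wx": 0,"wy": 0,"wz": 0,"fingers": 8},{"dx": -7.28,"dy": -25.06,"dz": 8.75,"wx": 0,"wy": 0,"wz": 0,"fingers": 8},{"dx": -8.32,"dy": -28.64,"dz": 10,"wx": 0,"wy": 0,"wz": 0,"fingers": 8}])

```text
clock: 1.43
eef_pos: [0.4494, -0.0144, 0.1048]
ee_rot: [0.0, 3.141, 0.0]
force: [0.1, 0.9, 0.6]
finger_gap: 0.0798
grip_force: 0.0
```

Emit:
servo_tool(series=[{"dx": -1,"dy": -3.6,"dz": 1,"wx": 0,"wy": 0,"wz": 0,"fingers": 8},{"dx": -2.1,"dy": -7.1,"dz": 2,"wx": 0,"wy": 0,"wz": 0,"fingers": 8},{"dx": -2.1,"dy": -7.1,"dz": 4,"wx": 0,"wy": 0,"wz": 0,"fingers": 8},{"dx": -2.1,"dy": -7.1,"dz": 6,"wx": 0,"wy": 0,"wz": 0,"fingers": 8},{"dx": -2.1,"dy": -7.1,"dz": 8,"wx": 0,"wy": 0,"wz": 0,"fingers": 8},{"dx": -2.1,"dy": -7.1,"dz": 9.2,"wx": 0,"wy": 0,"wz": 0,"fingers": 8},{"dx": -2.1,"dy": -7.1,"dz": 10.0,"wx": 0,"wy": 0,"wz": 0,"fingers": 8},{"dx": -2.1,"dy": -7.1,"dz": 10.0,"wx": 0,"wy": 0,"wz": 0,"fingers": 8}])

```text
clock: 2.1
eef_pos: [0.4689, -0.0829, 0.0036]
ee_rot: [0.0, -3.138, -0.003]
force: [-0.0, -0.7, 0.3]
finger_gap: 0.08
grip_force: 0.0
```

Emit:
servo_tool(series=[{"dx": 0,"dy": 0,"dz": 0.1,"wx": 0,"wy": 0,"wz": 0,"fingers": 4.5},{"dx": 0,"dy": 0,"dz": 0.1,"wx": 0,"wy": 0,"wz": 0,"fingers": 4.5},{"dx": 0,"dy": 0,"dz": 0.1,"wx": 0,"wy": 0,"wz": 0,"fingers": 4.5},{"dx": 0,"dy": 0,"dz": 0.1,"wx": 0,"wy": 0,"wz": 0,"fingers": 4.5},{"dx": 0,"dy": 0,"dz": 0.1,"wx": 0,"wy": 0,"wz": 0,"fingers": 4.5},{"dx": 0,"dy": 0,"dz": 0.1,"wx": 0,"wy": 0,"wz": 0,"fingers": 4.5},{"dx": 0,"dy": 0,"dz": 0.1,"wx": 0,"wy": 0,"wz": 0,"fingers": 4.5},{"dx": 0,"dy": 0,"dz": 0.1,"wx": 0,"wy": 0,"wz": 0,"fingers": 4.5}])

```text
clock: 2.77
eef_pos: [0.4712, -0.0839, 0.0053]
ee_rot: [-0.001, 3.14, -0.001]
force: [-1.6, -0.6, 6.4]
finger_gap: 0.053
grip_force: 39.9
```

Emit:
servo_tool(series=[{"dx": 0,"dy": 0,"dz": -0.5,"wx": 0,"wy": 0,"wz": 0,"fingers": 4.5},{"dx": 0,"dy": 0,"dz": -2,"wx": 0,"wy": 0,"wz": 0,"fingers": 4.5},{"dx": 0,"dy": 0,"dz": -4,"wx": 0,"wy": 0,"wz": 0,"fingers": 4.5},{"dx": 0,"dy": 0,"dz": -6,"wx": 0,"wy": 0,"wz": 0,"fingers": 4.5},{"dx": 0,"dy": 0,"dz": -7,"wx": 0,"wy": 0,"wz": 0,"fingers": 4.5},{"dx": 0,"dy": 0,"dz": -7.5,"wx": 0,"wy": 0,"wz": 0,"fingers": 4.5},{"dx": 0,"dy": 0,"dz": -7.5,"wx": 0,"wy": 0,"wz": 0,"fingers": 4.5},{"dx": 0,"dy": 0,"dz": -7.5,"wx": 0,"wy": 0,"wz": 0,"fingers": 4.5}])

```text
clock: 3.43
eef_pos: [0.4699, -0.0833, 0.0787]
ee_rot: [0.0, -3.141, -0.001]
force: [0.5, 0.5, -0.8]
finger_gap: 0.0532
grip_force: 39.9
```

Run:
```python
from cell import telemetry, viewer
import cv2,numpy as np
s=viewer.snapshot("scene");t=viewer.snapshot("top")
np.save("pics/scene1.npy",s,allow_pickle=True);np.save("pics/top1.npy",t,allow_pickle=True)
st=[];import time
k=telemetry.get_state();print(k["eef_pos"],k["ee_rot"],k["force"],k["torque"],k["qpos"])
a=cv2.resize(s["pixels"][60:220,150:350],None,fx=2,fy=2.5);b=cv2.resize(t["pixels"][150:310,220:420],None,fx=2,fy=2.5)
cv2.imwrite("pics/g.png",np.hstack([a,b])[:,:,::-1])
```

```text
[ 0.46951054 -0.08317338  0.07815858] [ 1.88412879e-04 -3.13930386e+00 -1.62661786e-03] [-1.11400577  0.1966323  -1.38878363] [ 0.0347455  -0.00742175 -0.01382543] [-4.13746784e-01 -7.42376966e-04  2.08079830e+00  3.28023530e-05
  1.06404863e+00 -1.98467910e+00]
```

View pics/g.png

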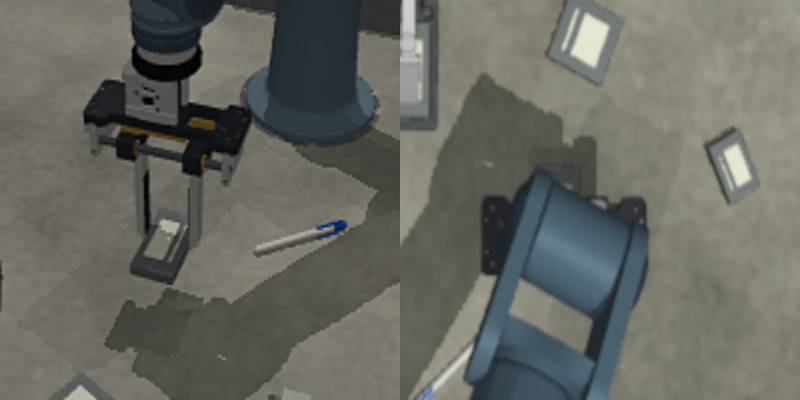

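The case is held. I'll check its pitch by comparing the predicted corners with the picture.

Run:
```python
import numpy as np,cv2
s=np.load("pics/scene1.npy",allow_pickle=True).item()
T=s["camera_from_world"]
im=cv2.resize(s["pixels"][160:205,205:255],None,fx=12,fy=12,interpolation=cv2.INTER_CUBIC)
for x in(.432,.5315):
  for y in(-.110,-.056):
    for z in (.074,.086):
      p=T[:3,:3]@[x,y,z]+T[:3,3];u=np.array([p[0]/p[2]*s["fx"]+s["cx"],p[1]/p[2]*s["fy"]+s["cy"]])
      print(x,y,z,u.round(1)); q=((u+.5-[205,160])*12).astype(int);cv2.circle(im,tuple(map(int,q)),4,(255,0,0) if z<.08 else (255,255,0),-1)
cv2.imwrite("pics/p.png",im[:,:,::-1])
```

```text
0.432 -0.11 0.074 [229.1 146.3]
0.432 -0.11 0.086 [229.  142.3]
0.432 -0.056 0.074 [249.6 150.3]
0.432 -0.056 0.086 [249.6 146.3]
0.5315 -0.11 0.074 [214.8 169.5]
0.5315 -0.11 0.086 [214.6 165.4]
0.5315 -0.056 0.074 [236.6 174.1]
0.5315 -0.056 0.086 [236.6 170. ]
```

View pics/p.png

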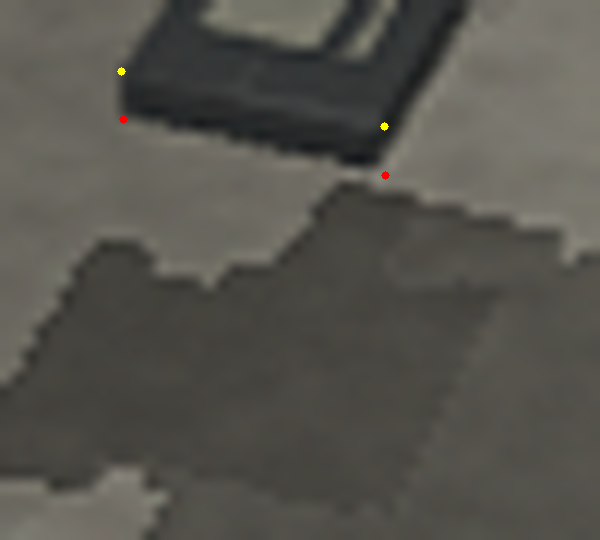

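No pitch: the corners agree within 2 mm. I'm moving to the pre-insert pose in front of the holder.

Emit:
servo_tool(series=[{"dx": -0.5,"dy": 3,"dz": 0,"wx": 0,"wy": 0,"wz": 0,"fingers": 4.5},{"dx": -1,"dy": 6.5,"dz": 0,"wx": 0,"wy": 0,"wz": 0,"fingers": 4.5},{"dx": -1.5,"dy": 10,"dz": 1,"wx": 0,"wy": 0,"wz": 0,"fingers": 4.5},{"dx": -2,"dy": 13.5,"dz": 2,"wx": 0,"wy": 0,"wz": 0,"fingers": 4.5},{"dx": -2.5,"dy": 16.5,"dz": 3,"wx": 0,"wy": 0,"wz": 0,"fingers": 4.5},{"dx": -2.5,"dy": 19.1,"dz": 4.2,"wx": 0,"wy": 0,"wz": 0,"fingers": 4.5},{"dx": -2.5,"dy": 19.1,"dz": 5.1,"wx": 0,"wy": 0,"wz": 0,"fingers": 4.5},{"dx": -2.5,"dy": 19.1,"dz": 5.1,"wx": 0,"wy": 0,"wz": 0,"fingers": 4.5}])

```text
clock: 4.2
eef_pos: [0.4928, 0.1083, 0.0254]
ee_rot: [0.004, -3.136, 0.0]
force: [-0.7, -1.6, -0.9]
finger_gap: 0.0534
grip_force: 39.9
```

Run:
```python
from cell import telemetry, viewer
import cv2,numpy as np
s=viewer.snapshot("scene");t=viewer.snapshot("top")
np.save("pics/scene2.npy",s,allow_pickle=True);np.save("pics/top2.npy",t,allow_pickle=True)
k=telemetry.get_state();print(k["eef_pos"],k["force"])
def pr(s,p):
  T=s["camera_from_world"];p=T[:3,:3]@p+T[:3,3];return [p[0]/p[2]*s["fx"]+s["cx"],p[1]/p[2]*s["fy"]+s["cy"]]
c=k["eef_pos"]+[.0118,0,-.005]
a=cv2.resize(s["pixels"][160:290,240:340],None,fx=4,fy=4,interpolation=cv2.INTER_CUBIC);b=cv2.resize(t["pixels"][120:250,175:275],None,fx=4,fy=4,interpolation=cv2.INTER_CUBIC)
for im,S,o in((a,s,(240,160)),(b,t,(175,120))):
  for dx in(-.05,.05):
    for dy in(-.027,.027):
      for z in(0,.012):
        u=(np.array(pr(S,c+[dx,dy,z]))+.5-o)*4
        cv2.circle(im,tuple(map(int,u)),2,(255,0,0) if z==0 else (255,255,0),-1)
cv2.imwrite("pics/pre.png",np.hstack([a,b])[:,:,::-1])
```

```text
[0.49475954 0.10686803 0.02763307] [-0.76565279 -0.7539207  -1.51497751]
```

View pics/pre.png

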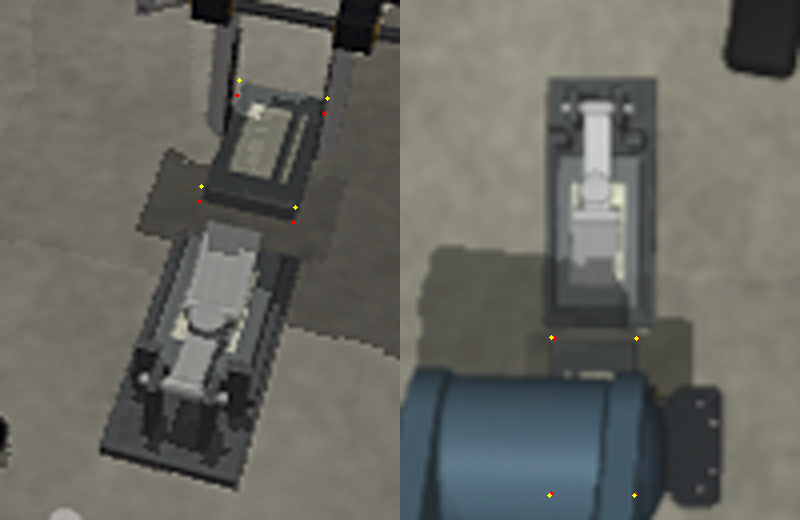

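The case sits in front of the tray, about 2 mm to +y of the pile, with its nose 2 mm further back than predicted. Sliding in with a small y correction.

Emit:
servo_tool(series=[{"dx": -1,"dy": -0.15,"dz": 0,"wx": 0,"wy": 0,"wz": 0,"fingers": 4.5},{"dx": -2,"dy": -0.15,"dz": 0,"wx": 0,"wy": 0,"wz": 0,"fingers": 4.5},{"dx": -3,"dy": -0.15,"dz": 0,"wx": 0,"wy": 0,"wz": 0,"fingers": 4.5},{"dx": -4,"dy": -0.15,"dz": 0,"wx": 0,"wy": 0,"wz": 0,"fingers": 4.5},{"dx": -5,"dy": -0.15,"dz": 0,"wx": 0,"wy": 0,"wz": 0,"fingers": 4.5},{"dx": -6,"dy": -0.15,"dz": 0,"wx": 0,"wy": 0,"wz": 0,"fingers": 4.5},{"dx": -7,"dy": -0.15,"dz": 0,"wx": 0,"wy": 0,"wz": 0,"fingers": 4.5},{"dx": -7.5,"dy": -0.15,"dz": 0,"wx": 0,"wy": 0,"wz": 0,"fingers": 4.5}])

```text
clock: 4.97
eef_pos: [0.5716, 0.1055, 0.0283]
ee_rot: [-0.001, -3.141, 0.0]
force: [-1.7, 0.2, -1.5]
finger_gap: 0.0533
grip_force: 39.9
```

Run:
```python
from cell import telemetry, viewer
import cv2,numpy as np
s=viewer.snapshot("scene")
k=telemetry.get_state();print(k["eef_pos"],k["force"],k["torque"])
cv2.imwrite("pics/mid.png",cv2.resize(s["pixels"][170:290,240:340],None,fx=5,fy=5,interpolation=cv2.INTER_CUBIC)[:,:,::-1])
```

```text
[0.57206869 0.10546755 0.02835884] [-0.32651655 -0.93414624 -2.15020752] [-0.04495741  0.18632459 -0.04168025]
```

View pics/mid.png

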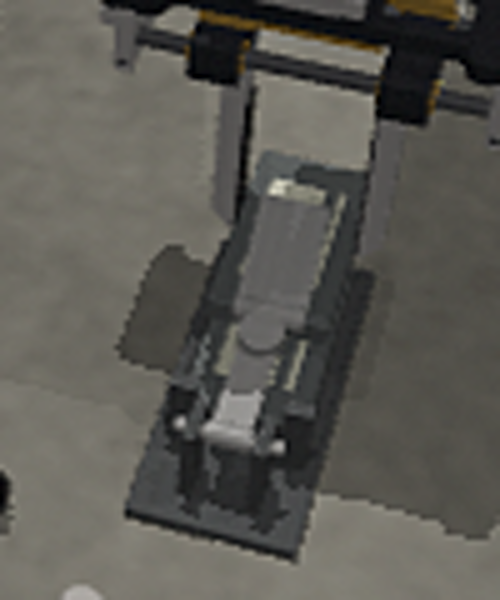

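The nose is under the lip and the arm has lifted (case edge near (250,320)). Continue in, lower, then release.

Emit:
servo_tool(series=[{"dx": -0.8,"dy": 0,"dz": 0,"wx": 0,"wy": 0,"wz": 0,"fingers": 4.5},{"dx": -1.6,"dy": 0,"dz": 0,"wx": 0,"wy": 0,"wz": 0,"fingers": 4.5},{"dx": -2.4,"dy": 0,"dz": 0,"wx": 0,"wy": 0,"wz": 0,"fingers": 4.5},{"dx": -3.2,"dy": 0,"dz": 0,"wx": 0,"wy": 0,"wz": 0,"fingers": 4.5},{"dx": -4.0,"dy": 0,"dz": 0,"wx": 0,"wy": 0,"wz": 0,"fingers": 4.5},{"dx": -4.6,"dy": 0,"dz": 0.1,"wx": 0,"wy": 0,"wz": 0,"fingers": 4.5},{"dx": -4.7,"dy": 0,"dz": 0.25,"wx": 0,"wy": 0,"wz": 0,"fingers": 4.5},{"dx": -4.7,"dy": 0,"dz": 0.35,"wx": 0,"wy": 0,"wz": 0,"fingers": 4.5}])

```text
clock: 5.68
eef_pos: [0.6181, 0.1059, 0.0249]
ee_rot: [-0.0, 3.141, -0.0]
force: [-0.2, -0.4, -2.9]
finger_gap: 0.0535
grip_force: 39.9
```

Run:
```python
from cell import telemetry, viewer
import cv2,numpy as np
s=viewer.snapshot("scene")
k=telemetry.get_state();print(k["eef_pos"],k["force"],k["torque"])
cv2.imwrite("pics/in.png",cv2.resize(s["pixels"][170:290,240:340],None,fx=5,fy=5,interpolation=cv2.INTER_CUBIC)[:,:,::-1])
```

```text
[0.61742814 0.10594459 0.02452281] [ 1.03177278 -0.21295086 -2.89325842] [ 0.00687299 -0.05547228  0.03673456]
```

View pics/in.png

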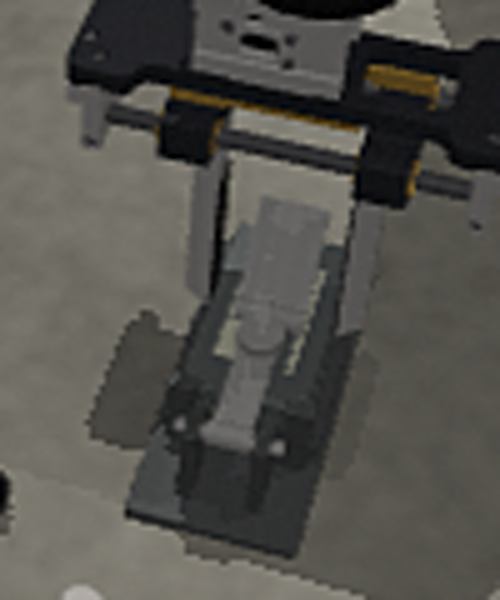

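The case is in and the arm rests on it. Releasing, then retreating upward.

Emit:
servo_tool(series=[{"dx": 0,"dy": 0,"dz": 0.1,"wx": 0,"wy": 0,"wz": 0,"fingers": 5.6},{"dx": 0,"dy": 0,"dz": 0.1,"wx": 0,"wy": 0,"wz": 0,"fingers": 6},{"dx": 0,"dy": 0,"dz": 0.1,"wx": 0,"wy": 0,"wz": 0,"fingers": 7},{"dx": 0,"dy": 0,"dz": 0.1,"wx": 0,"wy": 0,"wz": 0,"fingers": 7.5},{"dx": 0,"dy": 0,"dz": 0.1,"wx": 0,"wy": 0,"wz": 0,"fingers": 7.5},{"dx": 0,"dy": 0,"dz": 0.1,"wx": 0,"wy": 0,"wz": 0,"fingers": 7.5},{"dx": 0,"dy": 0,"dz": -1,"wx": 0,"wy": 0,"wz": 0,"fingers": 7.5},{"dx": 0,"dy": 0,"dz": -2.5,"wx": 0,"wy": 0,"wz": 0,"fingers": 7.5}])

```text
clock: 6.4
eef_pos: [0.6162, 0.1059, 0.0493]
ee_rot: [0.0, -3.138, -0.0]
force: [-0.7, -0.2, 0.8]
finger_gap: 0.0751
grip_force: 0.0
```

Emit:
servo_tool(series=[{"dx": 0,"dy": 0,"dz": -3,"wx": 0,"wy": 0,"wz": 0,"fingers": 7.5},{"dx": 0,"dy": 0,"dz": -6,"wx": 0,"wy": 0,"wz": 0,"fingers": 7.5},{"dx": 3,"dy": 0,"dz": -8,"wx": 0,"wy": 0,"wz": 0,"fingers": 7.5},{"dx": 6,"dy": 0,"dz": -10,"wx": 0,"wy": 0,"wz": 0,"fingers": 7.5},{"dx": 9,"dy": 0,"dz": -12,"wx": 0,"wy": 0,"wz": 0,"fingers": 7.5},{"dx": 12,"dy": 0,"dz": -12,"wx": 0,"wy": 0,"wz": 0,"fingers": 7.5},{"dx": 15,"dy": 0,"dz": -12,"wx": 0,"wy": 0,"wz": 0,"fingers": 7.5},{"dx": 18,"dy": 0,"dz": -12,"wx": 0,"wy": 0,"wz": 0,"fingers": 7.5}])

```text
clock: 7.07
eef_pos: [0.4364, 0.1059, 0.1712]
ee_rot: [-0.0, 3.14, -0.0]
force: [-0.5, 0.7, 0.2]
finger_gap: 0.0751
grip_force: 0.0
```

Run:
```python
from cell import telemetry, viewer
import cv2,numpy as np
s=viewer.snapshot("scene");t=viewer.snapshot("top")
np.save("pics/top3.npy",t,allow_pickle=True)
a=cv2.resize(s["pixels"][170:290,240:340],None,fx=4,fy=4,interpolation=cv2.INTER_CUBIC)
b=cv2.resize(t["pixels"][120:240,175:275],None,fx=4,fy=4,interpolation=cv2.INTER_CUBIC)
cv2.imwrite("pics/end.png",np.hstack([a,b])[:,:,::-1])
```

```text
(no output)
```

View pics/end.png

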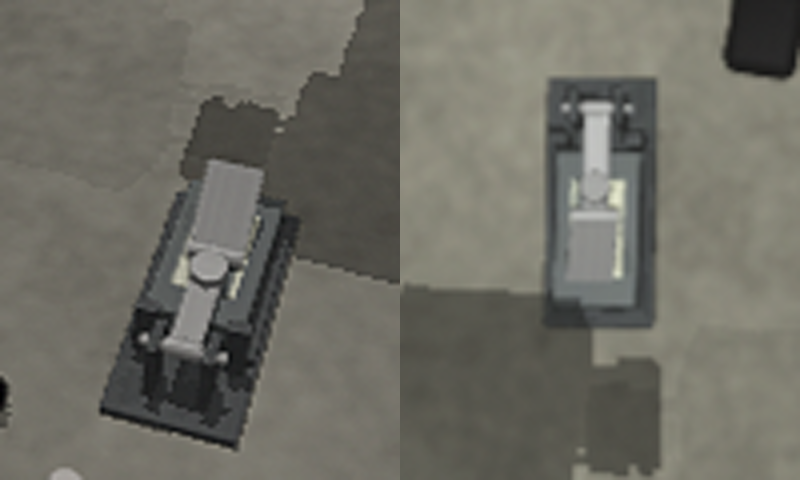

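The loose case lies squared on the pile: front edge at row 304 against 308 for the filed case, with the arm on top. I'm handing the job in.

```bash
python3 -c "
from cell import finish_job
print(finish_job())"
```

```text
the job is handed in; nothing more can be done
None
```

The 100 mm case is filed squared on top of the filed case with the arm resting on it; by the last pictures it sits about 2–3 mm further in than the filed one, and the job is handed in (no verdict returned).

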